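# Feed a bronze casting through the sprung flap of a leak tester

## Task

Take the pusher by its upright wooden handle and use it, not your fingers, to push the bronze casting that stands on the chute through the sprung flap and on until it presses against the sprung plate at the chute's end: feel for it, hold about 10 N on the plate for half a second and never push it with more than 20 N. Then draw the pusher out so that the flap closes behind the casting, and stand the pusher back on the bench on its foot, let go and clear of the chute. Keep the casting standing and leave the other things on the bench where they are.

Things in the scene. Friction and masses are not known exactly. Their poses are not given: they have to be found in the camera images.
- chute: Fixed straight feed chute. Origin: on the bench top, mid-width, under the closed flap; x = push direction (through the flap to the tester), y across, z up. Steel floor, top at z 6 mm, 90 mm wide, x -130 to +260. Rails along both sides, 70 mm apart inside, tops at z 30. Behind the flap (x 7 to 257) a clear cover at z 112 to 116; in front of the portal the chute is open above.
- portal (a point): Middle of the header's top of the grey portal that holds the flap: chute x 0, z 114 mm. Portal spans x -8 to +8, posts 70 mm apart inside, header underside z 100.
- flap (a joint): Flap angle (rad): 0 = hanging closed, grows as it swings inwards (chute +x) only, to 1.45. Grey plate 64 mm wide, 4 mm thick, round rubber edge; hinged at chute x 0, z 92 mm; lower edge 76 mm below the hinge (z 16 when closed). A spring closes it (0.05 N m closed, about 0.2 wide open): 1 to 4 N at the casting.
- tester: Fixed white tester box past the chute. Origin and axes as the chute's (box x 260 to 380 mm, 170 wide, 182 high, dial to z 205). On a rod it carries a dark upright plate, 60 mm wide, z 9 to 59, 10 thick, facing the flap. Its face stands at chute x 150 to 190: set anew each time, not reported. It is sprung: 2 N per mm, at most 12 mm of travel.
- casting: Bronze double-flanged spool, 0.6 kg (+-30 %), standing upright on the chute floor in front of the flap: two round flanges 62 mm in diameter and 12 mm thick at bottom and top, barrel 42 mm between, 54 mm high. Origin: centre of its underside; z up; yaw means nothing.
- pusher: Pusher standing on the bench, 0.3 kg: foot 44 x 44 x 6 mm, upright square wooden handle 22 x 22 mm, top 106 mm above the underside; a flat bar on edge, 10 mm thick, 42 mm high, runs along the pusher's +x to its front face at 230 mm, flush with an upright end plate (head) 50 mm wide, 8 thick, 34 high. Origin: underside of the foot on the handle's axis; z up.
- pusher_grip (a point): Point on the axis of the pusher's handle 85 mm above its underside: where to grip.
- pusher_head (a point): Middle of the pusher's flat front face (bar and head): 230 mm from the handle's axis along the pusher's x, 21 mm above its underside.
- elbow_a: Bystander: bronze pipe elbow about 90 mm, 42 mm high, lying on the bench. Origin near its first flange, on the bench.
- elbow_b: Bystander: bronze pipe elbow about 90 mm, 38 mm high. Origin near its first flange, on the bench.
- cover: Bystander: bronze round cover 72 mm in diameter, 24 mm high. Origin: centre of its underside.
- spool_small: Bystander: small bronze spool 44 mm in diameter, 40 mm high. Origin: centre of its underside.
- wrench: Bystander: wrench lying on the bench. Origin: its middle.
- gasket_ring: Bystander: bronze ring 52 mm in diameter, 14 mm high. Origin: centre of its underside.
Mind the look-alikes: they are no part of the job. What is shaped like the casting but orange is not meant. Leave any yellow look-alike of the tester alone.

How it is judged:
On the way, in this order (a step that is already met when the one before it is completed fails the run):
1. the casting has pushed the flap open and is in the doorway (value of joint flap above 0.6 rad and x of casting in the frame of chute between -0.005 and 0.06 m), for 0.1 s.
2. the casting is pressed against the sprung plate with at least 5 N (contact force between casting and tester above 5 N), for 0.3 s.
At the end, for the whole second after the job is handed in: The casting stands upright (within 0.1 rad) on the chute floor inside, its centre more than 95 mm past the flap, the flap hangs closed (under 0.08 rad), and the pusher stands upright on its foot on the bench (within 0.05 rad, under 4.5 mm up), at rest and not touching the chute (x of casting in the frame of chute above 0.095 m and z of casting in the frame of chute below 0.012 m and angle between casting's own z axis and vertical below 0.1 rad and linear speed of each of casting, pusher below 0.02 m/s and value of joint flap below 0.08 rad and angle between pusher's own z axis and vertical below 0.05 rad and height (world z) of pusher below 0.0045 m and contact force between pusher and chute below 0.2 N).
It fails at once if the casting is pressed against the sprung plate with more than 20 N (contact force between casting and tester above 20 N).
It fails at once if the casting is touched with the fingers (contact force between the fingers and casting above 0.5 N).
It fails at once if the casting is tipped over (angle between casting's own z axis and vertical above 0.5 rad).
It fails at once if another thing on the bench is moved by more than 30 mm (distance of any of elbow_a, elbow_b, cover, spool_small, wrench, gasket_ring from where it was at the start of the episode above 0.03 m).
It also fails if it takes over 64 s, if anything falls off the work surface, if the arm or the gripper's body presses on something with over 40 N, if the wrist force passes 120 N, or if a joint passes its speed limit or range.

## Robot

A 6-joint arm with a two-finger parallel gripper is mounted at the origin on the work surface. World frame = base frame: x ahead of the robot, y to its left, z up, the work surface at z = 0. Lengths are in m, angles in rad, forces in N, time in s.
With the tool pointing down it reaches from about 0.375 to 0.975 m from the base axis. Payload 3.8 kg.
Tool frame: the origin (TCP) lies midway between the tips of the shut fingers; the grasp point (between the pads) lies 19 mm behind it; z points along the fingers, y is the line along which they close (so a half turn about z gives the same grasp; the last joint's range is limited). The gripper opens to 85 mm and grips with 20 to 120 N. Pads are 22 mm wide; open, the fingers measure 114 mm over their backs; the gripper's body (76 mm by 85 mm) begins 54 mm behind the grasp point. The pads swing forward as they close: fully open they stand 13 mm farther back than shut.
Start: joints at [1.249, 0.264, 1.604, -0, 1.274, -0.037], TCP at [0.19, 0.648, 0.231] pointing down, gripper open.
Joint ranges: [-2.63, 2.63], [-0.94, 2.18], [0.31, 2.57], [-1.31, 4.45], [0, 2.66], [-2.55, 2.55]. Speed limits (rad/s): [2.57, 2.57, 3.14, 3.14, 3.14, 3.14].

## Interface

Orientations are given as a rotation vector (axis times angle).
In Python, from workcell import status, read_camera, workorder, masks_of gives the robot as it stands.
- The arm moves only by the tool drive_tool, never from a script. Its argument "rows" is a list of rows, each a list of 7 numbers: the turn, a rotation vector about the tool's x, y, z in degrees, then the shift along the tool's x, y, z in m, then the opening, from 0 (shut) to 1 (fully open). In form: [[ax, ay, az, tx, ty, tz, claw], ...]. A call has 1 to 8 rows; each row shifts and turns the commanded pose from where the row before left it, along the tool's axes as they then stand; what a row does not reach is not made up. A row lasts 1/12 s, in which the tool goes at most 41.7 mm and 7.16 degrees, less where a joint would pass 70% of its speed; a pose out of reach is approached as far as the arm can. A call is refused whole if a number of a shift passes 0.0417 or a number of a turn 7.16, either way. A call with a gripper value outside its range is refused whole. The fingers move at their own pace and stop on an object; "force" is the grip in N (left out, the last holds). Time passes only in rows, so rows that do not move let the fingers close. It gives the time, the measured TCP pose, the force, the opening and the grip force at its end, in the units of the state.
- status.read_state(): the state, without advancing time (a new reading comes with each control period).
- read_camera(name): name is "scene" or "top"; returns a dict with "color" (384x512x3 uint8, red, green, blue), "intrinsics" (3x3 intrinsics, pixels), "world_from_camera" (4x4, takes a point from camera to world coordinates). Camera axes: x right, y up, looking along -z (the intrinsics and any distortion apply to the point x, -y, -z); pixel columns grow to the right and rows downward; lengths in m; the calibration is good to about 2 mm. A picture is of the moment at which its call begins. There is no depth.
- workorder.finish_job(): hands the job in; it is judged then, once.
Trained networks look in a picture, given as the dict that the camera call returned (one of the last four; its "shot" number tells which), for a name from the list of things; names that differ only in an ending like _2 or _b are one class to them, and where a whole thing is asked for, a point or a joint stands for the part that bears it (a point fixed in the world has none). Each returns a list of dicts, best first, with "score" (0 to 1); they miss things now and then, are a little off and sometimes report something else, mostly with a low value. They report only what shows in the picture. A call takes as long as a camera call. They do not tell look-alikes from the thing itself.
- masks_of(picture, name): "mask" (384x512 bool, what is visible of it) and "bbox" ([left, top, right, bottom] in pixels, round what is visible of it).
The state is a dict: "time": time; "q": joint angles; "joint_vel": joint speeds; "joint_torque": joint torques, N m; "tool_pos": TCP position; "tcp_rot": TCP orientation; "wrist_force": force on the tool from outside, world axes, zero at the start; "torque": the same for the moment, N m; "width": opening from 0.0 (shut) to 1.0 (fully open); "grip_force": force on a finger pad.
Only numpy, scipy, OpenCV 4.12 (cv2) and the standard library are available. Lean on these libraries where they do the work, as an engineer would, in place of code of your own. Each camera call takes 0.05 s, during which the arm holds its last target. There are 200 camera calls.

## Working session

There is one attempt and no reset: what is moved stays moved. The work goes in short steps, Python scripts to look and compute and a tool call to move; the robot and the scene stay as the last step left them, time stands still between calls to the robot, and variables do not carry over. Pictures are saved under pics/ and viewed, at most 10 in all, crops included, and the job is handed in when it is done.

Besides the shell and the picture viewer there is one more tool, called after ">>>" as name(argument=value, ...) on one line, values as JSON. drive_tool: Moves the arm, as the interface text tells. Its arguments: {"type":"object","properties":{"rows":{"type":"array"},"force":{"type":"number"}},"required":["rows"]}

```bash
mkdir -p pics; cat > h.py <<'E'
import numpy as np, cv2
from workcell import status, read_camera, workorder, masks_of
def save(p,n): cv2.imwrite(f'pics/{n}.png',cv2.cvtColor(p['color'],cv2.COLOR_RGB2BGR))
def ray(p,u,v):
    K=p['intrinsics'];T=p['world_from_camera']
    d=T[:3,:3]@np.array([(u-K[0,2])/K[0,0],-(v-K[1,2])/K[1,1],-1]);return T[:3,3],d
def at(p,u,v,z):
    o,d=ray(p,u,v);return o+d*(z-o[2])/d[2]
def proj(p,X):
    K=p['intrinsics'];T=p['world_from_camera'];c=T[:3,:3].T@(np.array(X)-T[:3,3])
    return K[0,0]*c[0]/-c[2]+K[0,2],K[1,1]*-c[1]/-c[2]+K[1,2]
E
python3 - <<'E'
from h import *
s=status.read_state();print({k:np.round(v,3) for k,v in s.items()})
im=[]
for c in ['top','scene']:
    p=read_camera(c);im.append(p['color']);save(p,c)
    print(c,p.keys(),p['intrinsics'].tolist(),p['world_from_camera'].round(3).tolist())
    for n in ['pusher','casting','chute','tester','flap','spool_small']:
        for m in masks_of(p,n)[:3]:
            v,u=np.nonzero(m['mask']);print(n,round(m['score'],2),m['bbox'],u.mean().round(1),v.mean().round(1),len(u))
E
```

```text
{'time': np.float64(0.0), 'q': array([ 1.249,  0.265,  1.605,  0.   ,  1.274, -0.037]), 'joint_vel': array([-0.   , -0.001,  0.001, -0.001,  0.002, -0.001]), 'joint_torque': array([ 1.0000e-03, -5.1511e+01, -3.6731e+01, -0.0000e+00,  1.3000e-02,
        0.0000e+00]), 'tool_pos': array([0.189, 0.647, 0.23 ]), 'tcp_rot': array([-4.460e-01, -3.109e+00,  3.000e-03]), 'wrist_force': array([-1.206,  0.161, -0.463]), 'torque': array([-0.026, -0.04 ,  0.005]), 'grip_force': np.float64(0.0), 'width': np.float64(1.003)}
top dict_keys(['color', 'intrinsics', 'world_from_camera', 'shot']) [[456.1233334089436, 0.0, 252.072469088225], [0.0, 456.1233334089436, 190.04507440413332], [0.0, 0.0, 1.0]] [[-0.018, 0.986, -0.164, 0.342], [-1.0, -0.018, 0.0, -0.1], [-0.003, 0.164, 0.986, 1.134], [0.0, 0.0, 0.0, 1.0]]
pusher 0.8 [244.9, 148.7, 348.7, 182.1] 302.9 167.6 1066
casting 0.85 [137.4, 121.8, 166.8, 151.9] 150.9 137.1 604
casting 0.63 [168.7, 168.6, 191.9, 197.9] 179.6 183.0 647
casting 0.58 [262.6, 79.0, 291.4, 147.7] 276.1 109.2 491
chute 0.94 [32.2, 159.3, 205.9, 209.9] 110.3 183.2 7131
chute 0.5
[... 447 characters left out ...]
, 458.72227881761535, 184.70735660154773], [0.0, 0.0, 1.0]] [[-0.547, -0.5, 0.672, 1.203], [0.837, -0.312, 0.45, 0.365], [-0.016, 0.808, 0.589, 0.713], [0.0, 0.0, 0.0, 1.0]]
pusher 0.87 [163.6, 161.8, 247.1, 251.8] 198.6 212.1 1738
casting 0.74 [307.6, 278.2, 340.9, 322.4] 322.5 300.5 1284
casting 0.63 [303.1, 229.9, 335.1, 262.4] 317.3 244.2 885
chute 0.78 [278.6, 213.3, 496.1, 338.7] 402.3 271.4 12739
tester 0.87 [431.8, 235.2, 509.7, 372.1] 490.6 313.1 3889
tester 0.86 [417.3, 138.8, 511.5, 255.8] 478.6 200.1 6272
flap 0.61 [343.0, 244.5, 349.6, 268.1] 346.8 254.1 94
spool_small 0.7 [252.7, 311.8, 281.8, 344.8] 267.6 325.6 685
spool_small 0.26 [161.7, 165.7, 240.9, 252.5] 198.1 211.9 1770
```

```bash
python3 - <<'E'
import cv2
for n in ['top','scene']:
    i=cv2.imread(f'pics/{n}.png')
    cv2.imwrite(f'pics/{n}_b.png',cv2.resize(i,(800,600),interpolation=cv2.INTER_CUBIC))
i=cv2.imread('pics/top.png')[130:230,30:370]
E
```

```text
(no output)
```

View pics/top_b.png

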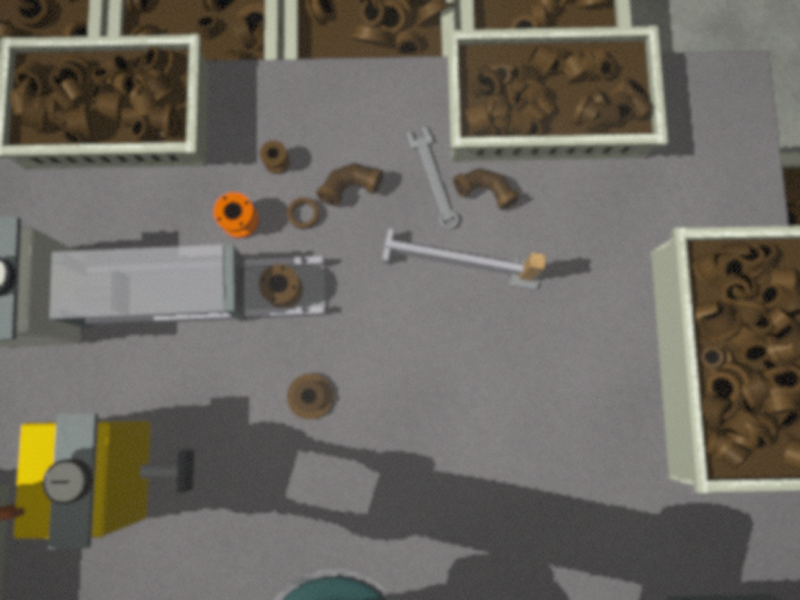

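View pics/scene_b.png

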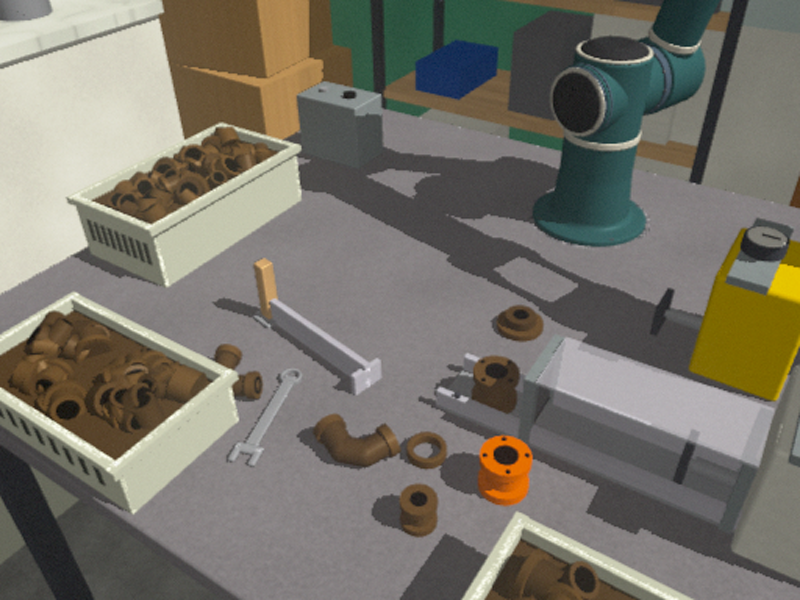

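The top view shows the pusher at about (302,168) native, with its handle right and head left. The chute's open end is near px 208, and the bronze casting sits in it at (180,183). The orange spool and yellow tester are the decoys. Next I'll fit the poses by silhouette.

```bash
cat >> h.py <<'E'
from scipy.optimize import minimize
def box(x0,x1,y0,y1,z0,z1): return np.array([[x,y,z] for x in(x0,x1) for y in(y0,y1) for z in(z0,z1)])/1000
PUSH=[box(-22,22,-22,22,0,6),box(-11,11,-11,11,6,106),box(0,230,-5,5,0,42),box(222,230,-25,25,4,38)]
CHUTE=[box(-130,260,-45,45,0,6),box(-130,260,35,45,0,30),box(-130,260,-45,-35,0,30),box(7,257,-45,45,6,116),box(-8,8,-45,45,6,114)]
def cyl(r,z0,z1):
    a=np.linspace(0,2*np.pi,40);return np.vstack([np.c_[r*np.cos(a),r*np.sin(a),0*a+z] for z in(z0,z1)])/1000
CAST=[cyl(31,0,12),cyl(31,42,54),cyl(21,12,42)]
S=4
def pts(p,pose,parts,z=0):
    x,y,t=pose;R=np.array([[np.cos(t),-np.sin(t),0],[np.sin(t),np.cos(t),0],[0,0,1]])
    return [np.array([proj(p,R@q+[x,y,z]) for q in b]) for b in parts]
def render(p,pose,parts,z=0):
    m=np.zeros((384*S,512*S),np.uint8)
    for u in pts(p,pose,parts,z):
        cv2.fillConvexPoly(m,cv2.convexHull(np.round((u+.5)*S).astype(np.int32)),1)
    return cv2.resize(m.astype(np.float32),(512,384),interpolation=cv2.INTER_AREA)
def fit(obs,parts,x0,z=0,yaw=True):
    # obs: list of (picture, mask)
    def c(v):
        P=[v[0],v[1],v[2] if yaw else 0];e=0
        for p,m in obs:
            r=render(p,P,parts,z);e+=1-np.minimum(r,m).sum()/np.maximum(r,m).sum()
        return e/len(obs)
    x0=np.array(x0[:3 if yaw else 2],float);n=len(x0)
    sx=np.vstack([x0]+[x0+np.eye(n)[i]*[.015,.015,.06][i] for i in range(n)])
    r=minimize(c,x0,method='Nelder-Mead',options=dict(initial_simplex=sx,xatol=2e-4,fatol=1e-5));return r.x,r.fun
E
python3 - <<'E'
from h import *
pt=read_camera('top');ps=read_camera('scene')
def best(p,n,near):
    return min(masks_of(p,n),key=lambda m:np.hypot(*(np.array([(m['bbox'][0]+m['bbox'][2])/2,(m['bbox'][1]+m['bbox'][3])/2])-near)))['mask'].astype(np.float32)
h=at(pt,343,168,.106);f=at(pt,249,157,.02);print('handle',h,'head',f)
d=f-h;po=[h[0],h[1],np.arctan2(d[1],d[0])]
A=[(pt,best(pt,'pusher',(297,165)))];B=[(ps,best(ps,'pusher',(205,207)))]
for o in(A,B,A+B): print('pusher',fit(o,PUSH,po))
g=at(pt,153,184,.114);ch=[g[0],g[1],np.pi/2]
A=[(pt,best(pt,'chute',(119,184)))];B=[(ps,best(ps,'chute',(387,276)))]
for o in(A,B,A+B): print('chute',fit(o,CHUTE,ch))
A=[(pt,best(pt,'casting',(180,183)))];B=[(ps,best(ps,'casting',(319,246)))]
k=at(pt,180,183,.06)
for o in(A,B,A+B): print('cast',fit(o,CAST,list(k[:2])+[0],.006,False))
for n in['wrench','elbow_a','gasket_ring','cover']:
    for m in masks_of(pt,n)[:2]: b=m['bbox'];print(n,round(m['score'],2),at(pt,(b[0]+b[2])/2,(b[1]+b[3])/2,.02).round(3))
E
```

```text
handle [ 0.56095845 -0.31038053  0.106     ] head [ 0.61178948 -0.09389486  0.02      ]
pusher (array([ 0.56359546, -0.31313542,  1.36355273]), np.float64(0.12778300046920776))
pusher (array([ 0.56338436, -0.31427244,  1.35987984]), np.float64(0.06844854354858398))
pusher (array([ 0.56390489, -0.31312799,  1.36345951]), np.float64(0.09981930255889893))
chute (array([0.54559569, 0.1427393 , 1.59344292]), np.float64(0.12721478939056396))
chute (array([0.54421635, 0.1413992 , 1.60250129]), np.float64(0.1142188310623169))
chute (array([0.54509496, 0.14138818, 1.5990717 ]), np.float64(0.12418913841247559))
cast (array([0.54499305, 0.07614248]), np.float64(0.042691826820373535))
cast (array([0.54287415, 0.07520596]), np.float64(0.14711511135101318))
cast (array([0.54496205, 0.07612372]), np.float64(0.09889760613441467))
wrench 0.62 [ 0.724 -0.169  0.02 ]
elbow_a 0.87 [ 0.711 -0.037  0.02 ]
elbow_a 0.68 [ 0.7   -0.251  0.02 ]
gasket_ring 0.77 [0.662 0.038 0.02 ]
gasket_ring 0.28 [0.546 0.228 0.02 ]
cover 0.89 [0.377 0.028 0.02 ]
cover 0.31 [ 0.583 -0.218  0.02 ]
```

```bash
python3 - <<'E'
from h import *
out=[]
for c,(x0,y0,x1,y1) in {'top':(30,140,360,220),'scene':(150,150,500,350)}.items():
    p=read_camera(c);k=800/(x1-x0)
    i=cv2.resize(cv2.cvtColor(p['color'],cv2.COLOR_RGB2BGR)[y0:y1,x0:x1],None,fx=k,fy=k,interpolation=cv2.INTER_CUBIC)
    for pose,parts,z,col in [((.564,-.3131,1.363),PUSH,0,(0,0,255)),((.545,.1414,1.596),CHUTE,0,(0,255,0)),((.545,.0761,0),CAST,.006,(255,0,0))]:
        for u in pts(p,pose,parts,z):
            h=cv2.convexHull(np.round((u+.5-[x0,y0])*k).astype(np.int32));cv2.polylines(i,[h],True,col,1)
    out.append(i)
i=np.vstack(out);print(i.shape);i=cv2.resize(i,None,fx=min(1,600/i.shape[0]),fy=min(1,600/i.shape[0]));cv2.imwrite('pics/ov.png',i)
E
```

```text
(651, 800, 3)
```

View pics/ov.png

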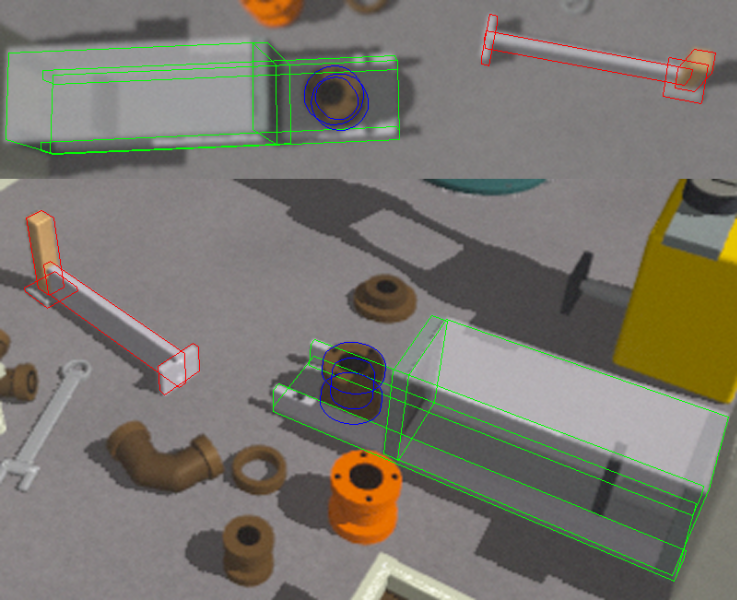

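The overlays agree to about 2 mm. The casting's chute x is about -65 mm and centred. Next I'm moving above the pusher handle.

>>> drive_tool(rows=[[0,0,-4.4,0,0,-0.03,1],[0,0,0,-0.02,-0.031,0,1],[0,0,0,-0.02,-0.031,0,1],[0,0,0,-0.02,-0.031,0,1],[0,0,0,-0.02,-0.031,0,1],[0,0,0,-0.02,-0.031,0,1],[0,0,0,-0.02,-0.031,0,1],[0,0,0,-0.02,-0.031,0,1]], force=120)

```text
time: 2.07
tool_pos: [0.2821, 0.4049, 0.2614]
tcp_rot: [0.325, 3.124, 0.001]
wrist_force: [0.5, 0.0, 0.1]
width: 1.0
grip_force: 0.0
```

>>> drive_tool(rows=[[0,0,0,-0.02,-0.031,0,1],[0,0,0,-0.02,-0.031,0,1],[0,0,0,-0.02,-0.031,0,1],[0,0,0,-0.02,-0.031,0,1],[0,0,0,-0.02,-0.031,0,1],[0,0,0,-0.02,-0.031,0,1],[0,0,0,-0.02,-0.031,0,1],[0,0,0,-0.02,-0.031,0,1]])

```text
time: 2.73
tool_pos: [0.3874, 0.1292, 0.2617]
tcp_rot: [0.326, 3.123, 0.001]
wrist_force: [0.2, 0.0, 0.6]
width: 1.0
grip_force: 0.0
```

>>> drive_tool(rows=[[0,0,0,-0.02,-0.031,0,1],[0,0,0,-0.02,-0.031,0,1],[0,0,0,-0.02,-0.031,0,1],[0,0,0,-0.02,-0.031,0,1],[0,0,0,-0.02,-0.031,0,1],[0,0,0,-0.02,-0.031,0,1],[0,0,0,-0.02,-0.031,0,1],[0,0,0,-0.02,-0.031,0,1]])

```text
time: 3.4
tool_pos: [0.4928, -0.1468, 0.2616]
tcp_rot: [0.327, 3.124, -0.0]
wrist_force: [0.7, 1.1, 1.5]
width: 1.001
grip_force: 0.0
```

>>> drive_tool(rows=[[0,0,0,-0.02,-0.031,0,1],[0,0,0,-0.02,-0.031,0,1],[0,0,0,-0.02,-0.031,0,1],[0,0,0,-0.02,-0.031,0,1],[0,0,0,-0.02,-0.031,0,1],[0,0,0,0,0,0,1]])

```text
time: 3.9
tool_pos: [0.5596, -0.3231, 0.2603]
tcp_rot: [0.332, 3.123, -0.005]
wrist_force: [0.3, 0.2, 0.2]
width: 1.004
grip_force: 0.0
```

```bash
cat >> h.py <<'E'
from scipy.spatial.transform import Rotation as Rn
def go(x,y,z,yaw):
    "remaining tool-frame shift and turn (deg) to TCP x,y,z with tool y along heading yaw, pointing down"
    s=status.read_state();R=Rn.from_rotvec(s['tcp_rot'])
    Y=np.array([np.cos(yaw),np.sin(yaw),0]);Z=np.array([0,0,-1.]);G=Rn.from_matrix(np.c_[np.cross(Y,Z),Y,Z])
    print('t',round(float(s['time']),2),'pos',s['tool_pos'].round(4),'shift',(R.inv().apply(np.array([x,y,z])-s['tool_pos'])*1000).round(1),'shift after turn',(G.inv().apply(np.array([x,y,z])-s['tool_pos'])*1000).round(1),'turn',np.degrees((R.inv()*G).as_rotvec()).round(2),'F',s['wrist_force'].round(2),'w',round(float(s['width']),3),'q6',s['q'][5].round(2))
E
python3 -c "
from h import *
go(.564,-.3131,.056,1.362)
p=read_camera('scene');save(p,'s2')"
```

```text
t 3.9 pos [ 0.5596 -0.3231  0.2603] shift [ -1.9  11.3 204.2] shift after turn [ -2.2  10.7 204.3] turn [-0.16  0.07 -0.17] F [0.31 0.17 0.16] w 1.004 q6 -1.92
```

>>> drive_tool(rows=[[0,0,0,-0.002,0.011,0,1],[0,0,0,0,0,0.035,1],[0,0,0,0,0,0.035,1],[0,0,0,0,0,0.035,1],[0,0,0,0,0,0.035,1],[0,0,0,0,0,0.035,1],[0,0,0,0,0,0.028,1],[0,0,0,0,0,0,1]])

```text
time: 4.62
tool_pos: [0.5575, -0.3013, 0.0515]
tcp_rot: [-0.322, -3.113, -0.009]
wrist_force: [-1.6, 1.1, -1.3]
width: 1.002
grip_force: 0.0
```

>>> drive_tool(rows=[[0,0,0,0,0,0,0],[0,0,0,0,0,0,0],[0,0,0,0,0,0,0],[0,0,0,0,0,0,0],[0,0,0,0,0,0,0],[0,0,0,0,0,0,0],[0,0,0,0,0,0,0],[0,0,0,0,0,0,0]], force=120)

```text
time: 5.28
tool_pos: [0.5644, -0.3082, 0.0613]
tcp_rot: [0.326, 3.12, -0.004]
wrist_force: [-0.6, -0.7, 7.3]
width: 0.243
grip_force: 118.2
```

```bash
python3 -c "
from h import *
go(.564,-.3131,.056,1.362)
pt=read_camera('top');ps=read_camera('scene')
for p in (pt,ps):
    for m in masks_of(p,'pusher')[:1]: print(m['score'],m['bbox'])
x0,y0,x1,y1=140,130,300,270
i=cv2.resize(cv2.cvtColor(ps['color'],cv2.COLOR_RGB2BGR)[y0:y1,x0:x1],None,fx=4,fy=4,interpolation=cv2.INTER_CUBIC);cv2.imwrite('pics/grip.png',i)"
```

```text
t 5.28 pos [ 0.5644 -0.3082  0.0613] shift [-0.6 -4.9  5.3] shift after turn [-0.6 -4.9  5.3] turn [-0.1   0.27  0.04] F [-0.65 -0.68  7.28] w 0.243 q6 -1.9
0.69 [154.2, 170.0, 156.0, 197.5]
0.89 [162.9, 167.3, 243.2, 252.8]
```

View pics/grip.png

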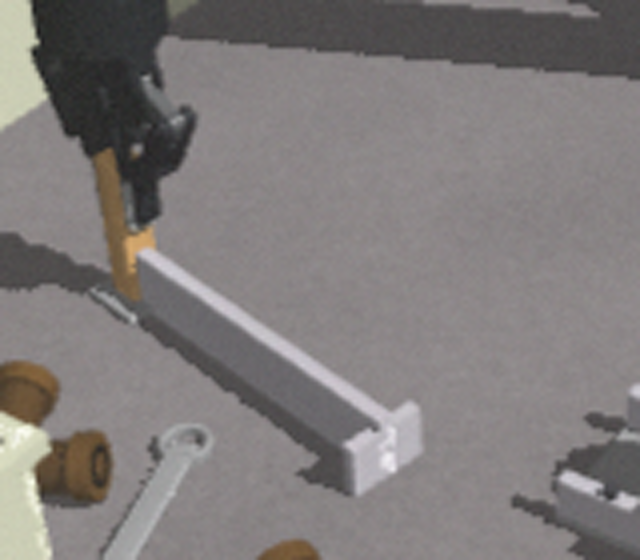

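Gripped (opening 0.243, about 21 mm). Next I'll lift, align with the chute and check.

>>> drive_tool(rows=[[0,0,0,0,0,-0.008,0],[0,0,0,0,0,-0.009,0],[0,0,-3.3,0,0,0,0],[0,0,-3.3,0,0,0,0],[0,0,-3.3,0,0,0,0],[0,0,-3.4,0,0,0,0],[0,0,0,0.009,0,0,0],[0,0,0,0,0,0,0]])

```text
time: 6.15
tool_pos: [0.5516, -0.3066, 0.0751]
tcp_rot: [0.035, -3.139, -0.001]
wrist_force: [0.4, 0.5, -2.6]
width: 0.242
grip_force: 117.5
```

```bash
python3 -c "
from h import *
go(.5554,-.308,.074,1.594)
pt=read_camera('top');ps=read_camera('scene')
x0,y0,x1,y1=140,140,340,290
P=pts(ps,(.5554,-.308,1.594),PUSH,.012)
i=cv2.resize(cv2.cvtColor(ps['color'],cv2.COLOR_RGB2BGR)[y0:y1,x0:x1],None,fx=4,fy=4,interpolation=cv2.INTER_CUBIC)
for u in P: cv2.polylines(i,[cv2.convexHull(np.round((u+.5-[x0,y0])*4).astype(np.int32))],True,(0,0,255),1)
cv2.imwrite('pics/lift.png',i)
m=masks_of(ps,'pusher')[0]['mask']
for z in (.006,.009,.012,.015,.018): print(z,fit([(ps,m.astype(np.float32))],PUSH,[.5554,-.308,1.594],z))
"
```

```text
t 6.15 pos [ 0.5516 -0.3066  0.0751] shift [-3.7 -1.4  1. ] shift after turn [-3.7 -1.4  1.1] turn [ 0.05 -0.13 -0.04] F [ 0.36  0.5  -2.59] w 0.242 q6 -2.14
0.006 (array([ 0.54491335, -0.3137986 ,  1.59456875]), np.float64(0.12647050619125366))
0.009 (array([ 0.54833776, -0.31020629,  1.59298024]), np.float64(0.12433123588562012))
0.012 (array([ 0.550555  , -0.3081787 ,  1.58765031]), np.float64(0.12016326189041138))
0.015 (array([ 0.55284528, -0.30650318,  1.58628934]), np.float64(0.12038463354110718))
0.018 (array([ 0.55569062, -0.30386407,  1.58276695]), np.float64(0.12251204252243042))
```

View pics/lift.png

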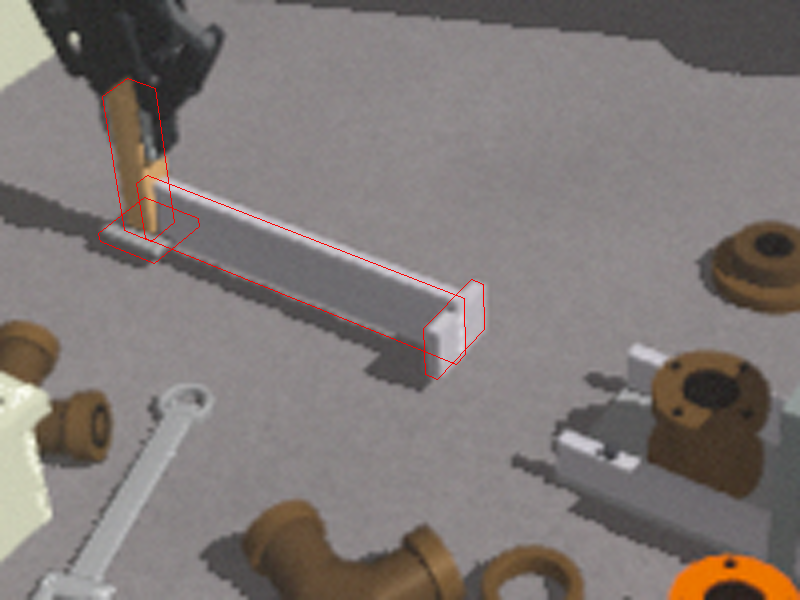

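>>> drive_tool(rows=[[0,0,0,-0.004,0,0,0],[0,0,0,0,0.02,0,0],[0,0,0,0,0.02,0,0],[0,0,0,0,0.02,0,0],[0,0,0,0,0.02,0,0],[0,0,0,0,0.015,0,0],[0,0,0,0,0,0,0],[0,0,0,0,0,0,0]])

```text
time: 6.97
tool_pos: [0.5556, -0.2113, 0.0754]
tcp_rot: [-0.04, 3.141, -0.001]
wrist_force: [-0.4, -0.3, -3.1]
width: 0.241
grip_force: 118.1
```

```bash
python3 -c "
from h import *
go(.545+.0232*.33,.1414-.33,.074,1.594)
out=[]
for c,(x0,y0,x1,y1) in {'top':(140,155,300,215),'scene':(200,150,360,290)}.items():
    p=read_camera(c);k=4
    i=cv2.resize(cv2.cvtColor(p['color'],cv2.COLOR_RGB2BGR)[y0:y1,x0:x1],None,fx=k,fy=k,interpolation=cv2.INTER_CUBIC)
    out.append(i)
i=np.vstack(out);i=cv2.resize(i,None,fx=600/i.shape[0],fy=600/i.shape[0]);cv2.imwrite('pics/enter.png',i)
"
```

```text
t 6.97 pos [ 0.5556 -0.2113  0.0754] shift [ 2.4 22.8  1.4] shift after turn [ 2.5 22.8  1.4] turn [-0.03  0.02  0.15] F [-0.39 -0.33 -3.09] w 0.241 q6 -2.0
```

View pics/enter.png

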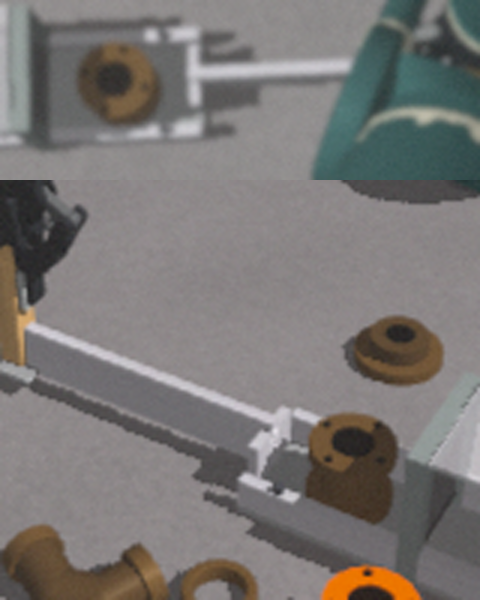

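>>> drive_tool(rows=[[0,0,0,0.002,0.006,0.001,0],[0,0,0,0,0.006,0,0],[0,0,0,0,0.006,0,0],[0,0,0,0,0.005,0,0],[0,0,0,0,0.005,0,0],[0,0,0,0,0.006,0,0],[0,0,0,0,0.006,0,0],[0,0,0,0,0.006,0,0]])

```text
time: 7.73
tool_pos: [0.5524, -0.1658, 0.0745]
tcp_rot: [-0.038, 3.141, -0.001]
wrist_force: [-0.1, -1.5, -2.6]
width: 0.243
grip_force: 118.3
```

>>> drive_tool(rows=[[0,0,0,0,0.006,0,0],[0,0,0,0,0.006,0,0],[0,0,0,0,0.006,0,0],[0,0,0,0,0.006,0,0],[0,0,0,0,0.006,0,0],[0,0,0,0,0.006,0,0],[0,0,0,0,0.006,0,0],[0,0,0,0,0.006,0,0]])

```text
time: 8.4
tool_pos: [0.5517, -0.119, 0.0749]
tcp_rot: [-0.039, 3.14, -0.004]
wrist_force: [-0.9, -6.9, -1.7]
width: 0.241
grip_force: 118.5
```

```bash
python3 -c "
from h import *
go(.545+.0232*.2,.1414-.2,.074,1.594)
p=read_camera('scene');u=np.array([-.0232,.9997])
print('plate x', (at(p,441.6,276.5,.059)[:2]-[.545,.1414])@u)
for m in masks_of(p,'casting')[:3]: print(m['score'],m['bbox'])
for m in masks_of(p,'flap')[:2]: print(m['score'],m['bbox'])
x0,y0,x1,y1=230,180,500,340
cv2.imwrite('pics/mid.png',cv2.resize(cv2.cvtColor(p['color'],cv2.COLOR_RGB2BGR)[y0:y1,x0:x1],None,fx=2.9,fy=2.9,interpolation=cv2.INTER_CUBIC))
"
```

```text
t 8.4 pos [ 0.5517 -0.119   0.0749] shift [ 0.5 60.4  0.8] shift after turn [ 0.6 60.4  0.9] turn [-0.16  0.09  0.09] F [-0.94 -6.85 -1.71] w 0.241 q6 -1.85
plate x 0.1823051072465285
0.83 [307.3, 276.6, 340.2, 322.4]
0.77 [331.9, 246.0, 359.4, 276.9]
0.64 [317.7, 195.1, 345.3, 215.2]
0.76 [342.8, 247.2, 372.6, 276.1]
```

View pics/mid.png

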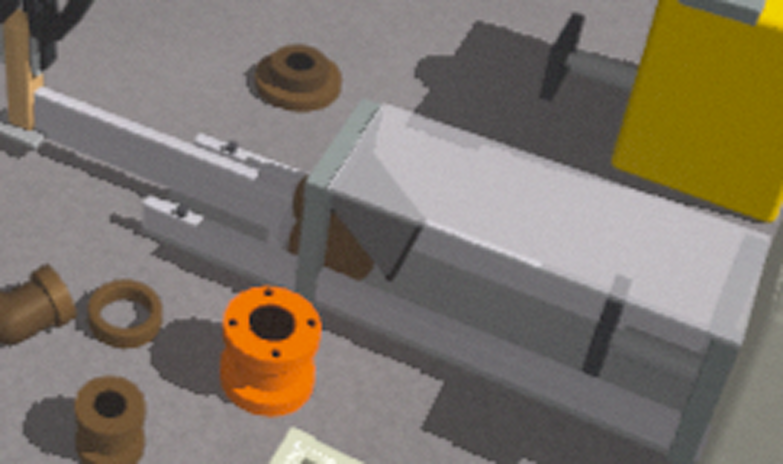

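The flap opens as the casting goes through. The plate is estimated at chute x of about 182 mm.

>>> drive_tool(rows=[[0,0,0,0,0.006,0,0],[0,0,0,0,0.006,0,0],[0,0,0,0,0.006,0,0],[0,0,0,0,0.006,0,0],[0,0,0,0,0.006,0,0],[0,0,0,0,0.006,0,0],[0,0,0,0,0.006,0,0],[0,0,0,0,0.006,0,0]])

```text
time: 9.22
tool_pos: [0.5496, -0.0704, 0.0742]
tcp_rot: [0.038, -3.141, 0.001]
wrist_force: [0.3, -5.2, -2.6]
width: 0.24
grip_force: 118.4
```

>>> drive_tool(rows=[[0,0,0,0,0.006,0,0],[0,0,0,0,0.006,0,0],[0,0,0,0,0.006,0,0],[0,0,0,0,0.006,0,0],[0,0,0,0,0.006,0,0],[0,0,0,0,0.006,0,0],[0,0,0,0,0.006,0,0],[0,0,0,0,0.004,0,0]])

```text
time: 9.88
tool_pos: [0.5483, -0.024, 0.0741]
tcp_rot: [0.038, -3.14, 0.001]
wrist_force: [-0.6, -5.4, -2.1]
width: 0.24
grip_force: 118.6
```

>>> drive_tool(rows=[[0,0,0,0,0.003,0,0],[0,0,0,0,0.003,0,0],[0,0,0,0,0.003,0,0]])

```text
time: 10.13
tool_pos: [0.5477, -0.0149, 0.0736]
tcp_rot: [0.038, -3.14, 0.0]
wrist_force: [-0.8, -4.0, -4.9]
width: 0.241
grip_force: 118.9
```

```bash
python3 -c "
from h import *
go(.545+.0232*.11,.1414-.11,.074,1.594)"
```

```text
t 10.13 pos [ 0.5477 -0.0149  0.0736] shift [-1.  46.3 -0.4] shift after turn [-1.  46.3 -0.4] turn [-0.02 -0.1   0.07] F [-0.79 -3.96 -4.92] w 0.241 q6 -1.67
```

>>> drive_tool(rows=[[0,0,0,0,0.004,0,0],[0,0,0,0,0.004,0,0],[0,0,0,0,0.004,0,0],[0,0,0,0,0.004,0,0],[0,0,0,0,0.003,0,0]])

```text
time: 10.55
tool_pos: [0.5477, 0.0045, 0.074]
tcp_rot: [0.038, -3.141, -0.0]
wrist_force: [0.6, -3.1, -5.4]
width: 0.244
grip_force: 118.4
```

>>> drive_tool(rows=[[0,0,0,0,0.003,0,0],[0,0,0,0,0.003,0,0],[0,0,0,0,0.002,0,0]])

```text
time: 10.8
tool_pos: [0.5477, 0.0124, 0.0742]
tcp_rot: [0.038, -3.141, -0.0]
wrist_force: [0.7, -3.3, -5.6]
width: 0.24
grip_force: 118.5
```

Sliding baseline is about 3.2 N with no contact yet, so I'll advance in small steps.

>>> drive_tool(rows=[[0,0,0,0,0.003,0,0],[0,0,0,0,0.003,0,0],[0,0,0,0,0.002,0,0]])

```text
time: 11.05
tool_pos: [0.5477, 0.0203, 0.0743]
tcp_rot: [0.038, -3.141, -0.0]
wrist_force: [1.3, -3.8, -5.6]
width: 0.237
grip_force: 118.6
```

>>> drive_tool(rows=[[0,0,0,0,0.002,0,0],[0,0,0,0,0.002,0,0],[0,0,0,0,0.002,0,0]])

```text
time: 11.3
tool_pos: [0.5476, 0.0261, 0.0743]
tcp_rot: [-0.038, 3.141, 0.0]
wrist_force: [-0.3, -2.4, -5.5]
width: 0.238
grip_force: 118.7
```

>>> drive_tool(rows=[[0,0,0,0,0.002,0,0],[0,0,0,0,0.002,0,0]])

```text
time: 11.47
tool_pos: [0.5474, 0.0301, 0.0743]
tcp_rot: [0.038, -3.141, -0.0]
wrist_force: [0.3, -3.3, -5.6]
width: 0.242
grip_force: 118.8
```

>>> drive_tool(rows=[[0,0,0,0,0.002,0,0],[0,0,0,0,0.002,0,0]])

```text
time: 11.63
tool_pos: [0.5474, 0.0336, 0.0744]
tcp_rot: [-0.039, 3.141, -0.002]
wrist_force: [-0.4, -7.2, -4.1]
width: 0.242
grip_force: 118.9
```

>>> drive_tool(rows=[[0,0,0,0,0.0015,0,0],[0,0,0,0,0.001,0,0],[0,0,0,0,0,0,0]])

```text
time: 11.88
tool_pos: [0.5476, 0.0351, 0.0746]
tcp_rot: [-0.039, 3.141, -0.004]
wrist_force: [0.0, -8.5, -5.5]
width: 0.243
grip_force: 118.8
```

>>> drive_tool(rows=[[0,0,0,0,0.0015,0,0],[0,0,0,0,0.0015,0,0],[0,0,0,0,0,0,0]])

```text
time: 12.13
tool_pos: [0.5478, 0.037, 0.0749]
tcp_rot: [-0.04, 3.14, -0.007]
wrist_force: [0.1, -12.9, -4.4]
width: 0.242
grip_force: 118.8
```

```bash
python3 -c "
from h import *
go(.545+.0232*.11,.1414-.11,.074,1.594)"
```

```text
t 12.13 pos [0.5478 0.037  0.0749] shift [ 0.4 -5.6  0.9] shift after turn [ 0.4 -5.6  0.9] turn [-0.25  0.06  0.13] F [  0.14 -12.87  -4.44] w 0.242 q6 -1.57
```

Plate force is about 12.9 − 3.2 ≈ 10 N, so I'll hold here.

>>> drive_tool(rows=[[0,0,0,0,0,0,0],[0,0,0,0,0,0,0],[0,0,0,0,0,0,0],[0,0,0,0,0,0,0]])

```text
time: 12.47
tool_pos: [0.5478, 0.037, 0.0748]
tcp_rot: [-0.039, 3.14, -0.006]
wrist_force: [1.3, -12.7, -4.5]
width: 0.244
grip_force: 118.7
```

>>> drive_tool(rows=[[0,0,0,0,0,0,0],[0,0,0,0,0,0,0],[0,0,0,0,0,0,0],[0,0,0,0,0,0,0]])

```text
time: 12.8
tool_pos: [0.5478, 0.037, 0.0748]
tcp_rot: [-0.039, 3.14, -0.006]
wrist_force: [0.2, -12.7, -3.4]
width: 0.24
grip_force: 118.7
```

>>> drive_tool(rows=[[0,0,0,0,-0.003,0,0],[0,0,0,0,-0.005,0,0],[0,0,0,0,-0.01,0,0],[0,0,0,0,-0.015,0,0],[0,0,0,0,-0.016,0,0],[0,0,0,0,-0.016,0,0],[0,0,0,0,-0.016,0,0],[0,0,0,0,-0.016,0,0]])

```text
time: 13.47
tool_pos: [0.5494, -0.0575, 0.074]
tcp_rot: [0.039, -3.141, -0.002]
wrist_force: [0.5, -1.1, -5.6]
width: 0.241
grip_force: 121.1
```

>>> drive_tool(rows=[[0,0,0,0,-0.016,0,0],[0,0,0,0,-0.016,0,0],[0,0,0,0,-0.016,0,0],[0,0,0,0,-0.016,0,0],[0,0,0,0,-0.016,0,0],[0,0,0,0,-0.016,0,0],[0,0,0,0,-0.016,0,0],[0,0,0,0,-0.016,0,0]])

```text
time: 14.13
tool_pos: [0.5537, -0.1857, 0.0751]
tcp_rot: [-0.036, 3.139, 0.002]
wrist_force: [-0.3, 0.7, -3.0]
width: 0.243
grip_force: 121.5
```

>>> drive_tool(rows=[[0,0,0,0,-0.02,0,0],[0,0,0,0,-0.02,0,0],[0,0,0,0,-0.02,0,0],[0,0,0,0,-0.02,0,0],[0,0,0,0,-0.02,0,0],[0,0,0,0,-0.02,0,0],[0,0,0,0,-0.005,0,0],[0,0,0,0,0,0,0]])

```text
time: 14.8
tool_pos: [0.5567, -0.3118, 0.0751]
tcp_rot: [-0.034, 3.139, 0.0]
wrist_force: [-0.4, -0.0, -2.6]
width: 0.244
grip_force: 121.5
```

```bash
python3 -c "
from h import *
go(.5554,-.31,.0613,1.594)
p=read_camera('scene')
x0,y0,x1,y1=140,150,500,340
cv2.imwrite('pics/out.png',cv2.resize(cv2.cvtColor(p['color'],cv2.COLOR_RGB2BGR)[y0:y1,x0:x1],None,fx=2.2,fy=2.2,interpolation=cv2.INTER_CUBIC))
"
```

```text
t 14.8 pos [ 0.5567 -0.3118  0.0751] shift [ 1.3  1.8 13.8] shift after turn [ 1.3  1.8 13.8] turn [ 0.    0.15 -0.09] F [-0.39 -0.03 -2.62] w 0.244 q6 -2.14
```

View pics/out.png

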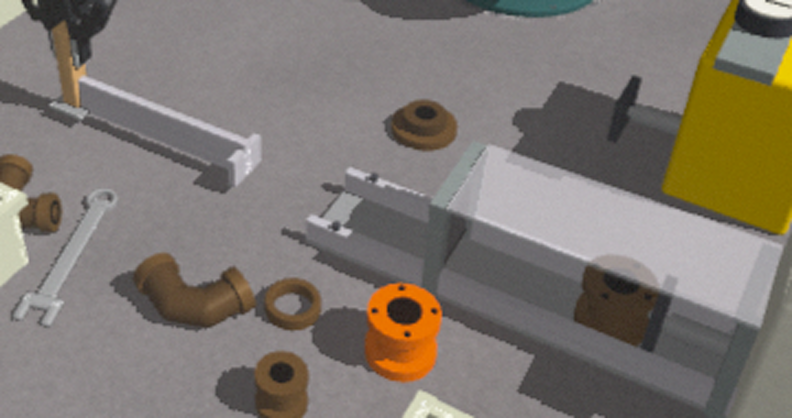

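The flap is closed, the casting stands at the plate, and the pusher is out of the chute. Next I'll lower it gently.

>>> drive_tool(rows=[[0,0,0,0,0,0.005,0],[0,0,0,0,0,0.004,0],[0,0,0,0,0,0.001,0],[0,0,0,0,0,0.001,0],[0,0,0,0,0,0,0]])

```text
time: 15.27
tool_pos: [0.5554, -0.3096, 0.0627]
tcp_rot: [0.039, -3.141, -0.001]
wrist_force: [-0.3, -0.7, -3.7]
width: 0.238
grip_force: 121.5
```

>>> drive_tool(rows=[[0,0,0,0,0,0.001,0],[0,0,0,0,0,0.001,0],[0,0,0,0,0,0,0]])

```text
time: 15.52
tool_pos: [0.5558, -0.3104, 0.0614]
tcp_rot: [-0.038, 3.141, -0.0]
wrist_force: [-0.2, -0.5, -2.4]
width: 0.24
grip_force: 121.8
```

>>> drive_tool(rows=[[0,0,0,0,0,0.001,0],[0,0,0,0,0,0.0005,0],[0,0,0,0,0,0,0]])

```text
time: 15.77
tool_pos: [0.5559, -0.3105, 0.0613]
tcp_rot: [-0.038, 3.141, -0.0]
wrist_force: [-3.1, 1.3, 4.2]
width: 0.243
grip_force: 122.7
```

Foot is on the bench (Fz +4 N). Releasing and retreating up.

>>> drive_tool(rows=[[0,0,0,0,0,0,0.3],[0,0,0,0,0,0,0.4],[0,0,0,0,0,0,0.6],[0,0,0,0,0,0,0.8],[0,0,0,0,0,0,1],[0,0,0,0,0,0,1],[0,0,0,0,0,0,1],[0,0,0,0,0,0,1]])

```text
time: 16.43
tool_pos: [0.5556, -0.3104, 0.0597]
tcp_rot: [0.038, -3.141, -0.0]
wrist_force: [0.4, -0.2, -0.2]
width: 1.002
grip_force: 0.0
```

>>> drive_tool(rows=[[0,0,0,0,0,-0.01,1],[0,0,0,0,0,-0.02,1],[0,0,0,0,0,-0.03,1],[0,0,0,0,0,-0.03,1],[0,0,0,0,0,-0.03,1],[0,0,0,0,0,-0.03,1],[0,0,0,0,0,-0.02,1],[0,0,0,0,0,0,1]])

```text
time: 17.1
tool_pos: [0.5587, -0.3123, 0.2377]
tcp_rot: [-0.038, 3.131, -0.01]
wrist_force: [0.5, -0.1, 2.0]
width: 0.998
grip_force: 0.0
```

```bash
python3 -c "
from h import *
go(.5554,-.31,.2,1.594)
p=read_camera('scene')
i=cv2.resize(cv2.cvtColor(p['color'],cv2.COLOR_RGB2BGR),(800,600),interpolation=cv2.INTER_CUBIC)
cv2.imwrite('pics/end.png',i)
m=masks_of(p,'pusher')[0];print(m['score'],fit([(p,m['mask'].astype(np.float32))],PUSH,[.5554,-.31,1.594],0))
"
```

```text
t 17.1 pos [ 0.5587 -0.3123  0.2377] shift [ 3.6  2.6 37.6] shift after turn [ 3.2  2.3 37.7] turn [-0.36  0.56  0.06] F [ 0.55 -0.1   1.98] w 0.998 q6 -2.14
0.9 (array([ 0.55634679, -0.31074179,  1.59511258]), np.float64(0.055737078189849854))
```

View pics/end.png

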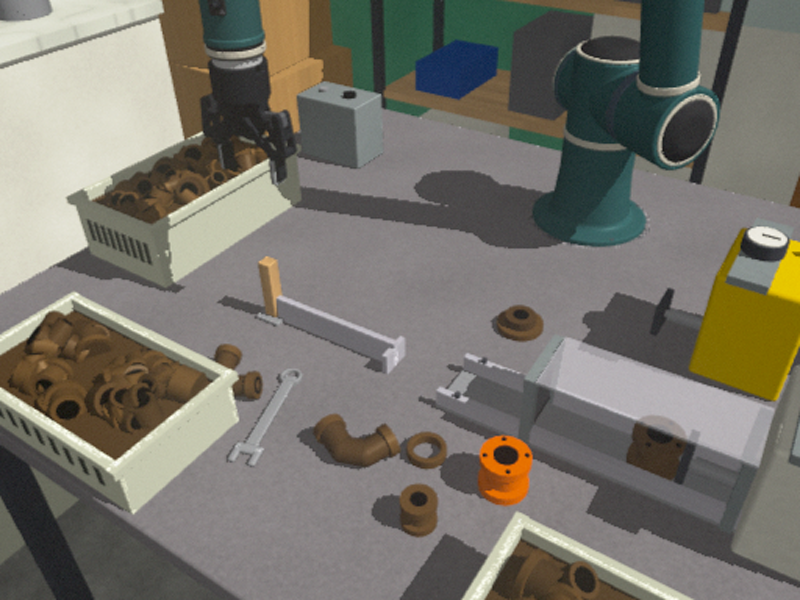

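The pusher stands upright on the bench clear of the chute, the flap is closed, the casting is at (655,445), and the bystanders are where they were. Handing in.

```bash
python3 -c "
from h import *
print(workorder.finish_job())"
```

```text
the job is handed in; nothing more can be done
None
```

I pushed the casting through the flap and held it on the plate at about 10 N (wrist reading minus sliding friction) for over half a second; the last picture shows the flap closed and the pusher upright and clear of the chute, and the job is handed in with no verdict returned.

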